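# Line up the sample cells by size

## Task

Set out the four steel sample cells for the next run: stand each one upright in the middle of its own black pad on the rail, in order of size, the smallest on the pad beside the handwheel valve and the largest on the pad farthest from it. Do not knock any cell over, and leave the loose clamp ring where it lies.

Things in the scene. Friction and masses are not known exactly. Their poses are not given: they have to be found in the camera images.
- cell_s: The smallest of four upright stainless steel sample cells: plain round cylinder 28 mm in diameter and 45 mm tall, with a thin dark stub (14 mm diameter, 10 mm high) in the middle of its top, 55 mm high in all; loose, 100 g (varies by a third or so). Origin: centre of its underside, z up along its axis.
- cell_m: The second smallest of four upright stainless steel sample cells: plain round cylinder 36 mm in diameter and 62 mm tall, with a thin dark stub (14 mm diameter, 10 mm high) in the middle of its top, 72 mm high in all; loose, 180 g (varies by a third or so). Origin: centre of its underside, z up along its axis.
- cell_l: The second largest of four upright stainless steel sample cells: plain round cylinder 44 mm in diameter and 79 mm tall, with a thin dark stub (14 mm diameter, 10 mm high) in the middle of its top, 89 mm high in all; loose, 300 g (varies by a third or so). Origin: centre of its underside, z up along its axis.
- cell_xl: The largest of four upright stainless steel sample cells: plain round cylinder 52 mm in diameter and 96 mm tall, with a thin dark stub (14 mm diameter, 10 mm high) in the middle of its top, 106 mm high in all; loose, 450 g (varies by a third or so). Origin: centre of its underside, z up along its axis.
- pad_a: Round black rubber pad, 64 mm in diameter, 4 mm thick, fixed; number 1 of four identical pads in a straight row, 86 mm apart centre to centre (order pad_a, pad_b, pad_c, pad_d, from the robot's right to its left), on a flat aluminium rail 460 x 90 mm, 8 mm high. Origin: centre of its underside; its top is 4 mm above that, 12 mm above the table. Its y axis runs along the row.
- pad_b: Round black rubber pad, 64 mm in diameter, 4 mm thick, fixed; number 2 of four identical pads in a straight row, 86 mm apart centre to centre (order pad_a, pad_b, pad_c, pad_d, from the robot's right to its left), on a flat aluminium rail 460 x 90 mm, 8 mm high. Origin: centre of its underside; its top is 4 mm above that, 12 mm above the table. Its y axis runs along the row.
- pad_c: Round black rubber pad, 64 mm in diameter, 4 mm thick, fixed; number 3 of four identical pads in a straight row, 86 mm apart centre to centre (order pad_a, pad_b, pad_c, pad_d, from the robot's right to its left), on a flat aluminium rail 460 x 90 mm, 8 mm high. Origin: centre of its underside; its top is 4 mm above that, 12 mm above the table. Its y axis runs along the row.
- pad_d: Round black rubber pad, 64 mm in diameter, 4 mm thick, fixed; number 4 of four identical pads in a straight row, 86 mm apart centre to centre (order pad_a, pad_b, pad_c, pad_d, from the robot's right to its left), on a flat aluminium rail 460 x 90 mm, 8 mm high. Origin: centre of its underside; its top is 4 mm above that, 12 mm above the table. Its y axis runs along the row.
- valve: Small fixed brass valve block 32 mm square with a spoked steel handwheel 42 mm in diameter on top, 55 mm high, standing on the rail at one end of the row, 76 mm beyond the centre of the nearest pad: beyond pad_a in some starts, beyond pad_d in others. The other end has only a low aluminium stop, 32 x 16 mm and 12 mm high. Origin: centre of its underside, z up.
- clamp_ring: Loose aluminium clamp ring, 52 mm outside, 34 mm hole, 14 mm high, lying flat in the line of cells; not part of the job. Origin: centre of its underside.
Things that resemble listed ones, but are neither listed nor needed, are in the scene too. What is shaped like the cell_l but blue is not meant. What is shaped like the cell_xl but pink is not meant.

How it is judged:
By the outcome, as a careful person would: the job done as asked, in the order asked, and still so for the second after the job is handed in, with the robot touching nothing.
It also fails if it takes over 96 s, if anything falls off the work surface, if the arm or the gripper's body presses on something with over 40 N, if the wrist force passes 120 N, or if a joint passes its speed limit or range.

## Robot

A 7-joint arm with a two-finger parallel gripper is mounted at the origin on the work surface. World frame = base frame: x ahead of the robot, y to its left, z up, the work surface at z = 0. Lengths are in m, angles in rad, forces in N, time in s.
With the tool pointing down it reaches from about 0.4 to 0.9 m from the base axis. Payload 5.6 kg.
Tool frame: the origin (TCP) lies at the very end of the fingers, on their centre line; the grasp point (between the pads) lies 19 mm behind it; z points along the fingers, y is the line along which they close (so a half turn about z gives the same grasp; the last joint's range is limited). The gripper opens to 92 mm and grips with 3 to 60 N. Pads are 20 mm wide; open, the fingers measure 128 mm over their backs; the gripper's body (75 mm by 189 mm) begins 69 mm behind the grasp point.
Start: joints at [-1.249, 0.468, -0.012, 1.603, 0.006, 1.071, -0.056], TCP at [0.232, 0.607, 0.215] pointing down, gripper open.
Joint ranges: [-2.53, 2.53], [-0.31, 2.02], [-1.57, 1.55], [0.28, 2.44], [-1.29, 4.43], [0.15, 1.84], [-2.92, 2.92]. Speed limits (rad/s): [2.57, 2.57, 3.14, 3.14, 3.14, 3.14, 3.14].

## Interface

Orientations are given as [roll, pitch, yaw] about the fixed x, y, z axes, in that order (R = Rz(yaw) Ry(pitch) Rx(roll)).
In Python, from rig import get_state, eyes, workorder gives the robot as it stands. The module is installed in compiled form; this text tells all that it offers.
- The arm moves only by the tool drive_tool, never from a script. Its argument "commands" is a list that holds one entry, the list of rows, each a list of 7 numbers: the shift along the tool's x, y, z as a fraction of full scale, then the turn, a rotation vector about the tool's x, y, z as a fraction of full scale, then the opening, from -1 (shut) to 1 (fully open). In form: [[[tx, ty, tz, ax, ay, az, hand], ...]]. A call has 1 to 20 rows; each row is the pose to reach, as a shift and turn from the pose commanded when the call began, along the tool's axes at that moment, turning the shorter way round; what a row does not reach only later rows make up. Full scale, the value 1, is 80 cm for a shift and 180 degrees for a turn. A row lasts 1/8 s, in which the tool goes at most 62.5 mm and 10.7 degrees, less where a joint would pass 70% of its speed; a pose out of reach is approached as far as the arm can. A call with a number of a shift or a turn outside -1 to 1 is refused whole. A call with a gripper value outside its range is refused whole. The fingers move at their own pace and stop on an object; "force" is the grip in N (left out, the last holds). Time passes only in rows, so rows that repeat a pose let the fingers close. It gives the time, the measured TCP pose, the force, the opening and the grip force at its end, in the units of the state.
- get_state(): the state, without advancing time (a new reading comes with each control period).
- eyes.snapshot(name): name is "scene" or "side" or "wrist"; returns the picture (480x640x3 uint8, blue, green, red); there is no depth.
- eyes.calibration(name): a dict with "mtx" (3x3 intrinsics, pixels), "rvec" (rotation vector, rad) and "tvec" (3), from world to camera coordinates, as OpenCV has them; the wrist camera has in their place "mount" (4x4, takes a point from camera to tool coordinates, whose origin is the TCP and whose axes are the flange's). Camera axes: x right, y down, z forward; pixel columns grow to the right and rows downward; lengths in m; the calibration is good to about 2 mm. A picture is of the moment at which its call begins: read the wrist's pose just before it. calibration takes no time and is no camera call.
- workorder.finish_job(): hands the job in; it is judged then, once.
The state is a dict: "time_s": time; "qpos": joint angles; "qvel": joint speeds; "effort": joint torques, N m; "ee_pos": TCP position; "tool_rot": TCP orientation; "contact_force": force on the tool from outside, world axes, zero at the start; "ft_torque": the same for the moment, N m; "opening": finger opening in m; "grip_force": force on a finger pad.
Only numpy, scipy, OpenCV 4.12 (cv2) and the standard library are available. Lean on these libraries where they do the work, as an engineer would, in place of code of your own. Each camera call takes 0.05 s, during which the arm holds its last target. There are 200 camera calls.

## Working session

There is one attempt and no reset: what is moved stays moved. The work goes in short steps, Python scripts to look and compute and a tool call to move; the robot and the scene stay as the last step left them, time stands still between calls to the robot, and variables do not carry over. Pictures are saved under pics/ and viewed, at most 14 in all, crops included, and the job is handed in when it is done.

Besides the shell and the picture viewer there is one more tool, called after ">>>" by a JSON object that holds its "op" and its "data". drive_tool: Moves the arm, as the interface text tells. Shift numbers are shares of 80 cm and turn numbers shares of 180 degrees, none past 1 either way. Its arguments: {"type":"object","properties":{"commands":{"type":"array"},"force":{"type":"number"}},"required":["commands"]}

```bash
mkdir -p pics
python3 - <<'E'
from rig import get_state, eyes
import cv2
print(get_state())
for n in("scene","side"):
    cv2.imwrite(f"pics/{n}0.png",eyes.snapshot(n)); print(eyes.calibration(n))
print(eyes.calibration("wrist"))
E
```

```text
{'time_s': 0.0, 'qpos': array([-1.24898652,  0.46836527, -0.01157132,  1.60365013,  0.00597928,
        1.07137553, -0.05631529]), 'qvel': array([-1.35839200e-04, -1.35553924e-03, -2.40393351e-03,  2.27645524e-05,
        5.73380543e-05,  9.50782096e-04,  2.85006899e-05]), 'effort': array([ 7.95850956e-04, -5.20572639e+01, -1.24294902e-02, -2.43741900e+01,
       -5.66928601e-02,  1.73083314e-02,  1.53848728e-04]), 'ee_pos': array([0.23176917, 0.60664129, 0.21363708]), 'tool_rot': array([-3.13983276e+00,  1.19621856e-04,  2.77666577e+00]), 'contact_force': array([ 0.00767863, -0.58854736, -0.66111174]), 'ft_torque': array([ 0.01443735,  0.02900928, -0.02017237]), 'grip_force': 0.0, 'opening': 0.09179041346443688}
{'mtx': array([[621.96854879,   0.        , 318.36167804],
       [  0.        , 621.96854879, 221.11414879],
       [  0.        ,   0.        ,   1.        ]]), 'rvec': array([ 2.22690013,  1.42583703, -0.42058883]), 'tvec': array([-0.15828217, -0.36846501,  1.36787011])}
{'mtx': array([[472.15559772,   0.        , 315.63105262],
       [  0.        , 472.15559772, 234.04249336],
       [  0.        ,   0.        ,   1.        ]]), 'rvec': array([ 2.09413417, -0.65297474,  0.33857709]), 'tvec': array([-0.41980598,  0.1712823 ,  0.6299859 ])}
{'mtx': array([[377.09084032,   0.        , 317.80657671],
       [  0.        , 377.09084032, 246.07480746],
       [  0.        ,   0.        ,   1.        ]]), 'mount': array([[-5.98331492e-06, -9.64522716e-01, -2.63999867e-01,
         7.44898114e-02],
       [ 9.99999697e-01,  1.99671284e-04, -7.52162509e-04,
         7.65980182e-04],
       [ 7.78191018e-04, -2.63999791e-01,  9.64522423e-01,
        -1.69723101e-01],
       [ 0.00000000e+00,  0.00000000e+00,  0.00000000e+00,
         1.00000000e+00]])}
```

View pics/scene0.png

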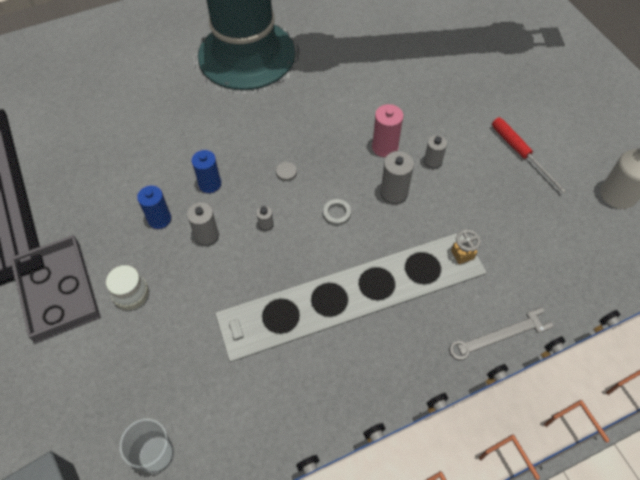

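View pics/side0.png

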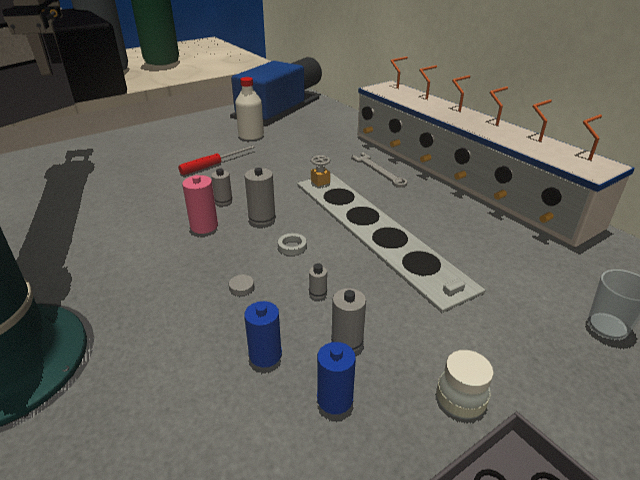

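The scene view shows four pads at about (281,316), (329,299), (376,283) and (423,267), with the valve at (466,243), the robot's left. The gray cells stand at s (265,218), l (203,224), xl (397,178) and m (436,152). The side view agrees: s (318,280), l (348,320), xl (260,195), m (222,186). Now I'll measure them.

```bash
cat > h.py <<'E'
import cv2, numpy as np
from rig import get_state, eyes
from scipy.spatial.transform import Rotation as R
def cam(n, st=None):
    c=eyes.calibration(n); K=c["mtx"]
    if n=="wrist":
        T=np.eye(4); T[:3,:3]=R.from_euler("xyz",st["tool_rot"]).as_matrix(); T[:3,3]=st["ee_pos"]
        T=np.linalg.inv(T@c["mount"]); return K,cv2.Rodrigues(T[:3,:3])[0],T[:3,3]
    return K,c["rvec"],c["tvec"]
def onz(c,px,z):
    K,r,t=c; Rm=cv2.Rodrigues(np.array(r))[0]; o=-Rm.T@np.array(t)
    d=Rm.T@np.linalg.inv(K)@np.array([*px,1.]); return o+d*(z-o[2])/d[2]
def proj(c,p): return cv2.projectPoints(np.array(p,float).reshape(-1,3),np.array(c[1]),np.array(c[2]),c[0],None)[0].reshape(-1,2)
def blob(g,px,w,thr):
    x,y=map(int,px); m=(g[y-w:y+w+1,x-w:x+w+1]<thr).astype(np.uint8)
    n,l,s,ce=cv2.connectedComponentsWithStats(m)
    if n<2: return None,0
    k=min(range(1,n),key=lambda i:np.hypot(*(ce[i]-w))-0.05*s[i,4])
    return ce[k]+[x-w,y-w],s[k,4]
E
python3 - <<'E'
from h import *
H=dict(s=.055,m=.072,l=.089,xl=.106)
sc=cv2.cvtColor(cv2.imread("pics/scene0.png"),6);sd=cv2.cvtColor(cv2.imread("pics/side0.png"),6)
S=dict(s=(264,209),m=(436,140),l=(201,209),xl=(397,158)); D=dict(s=(318,268),m=(220,172),l=(349,294),xl=(259,172))
for k in H:
    for n,g,P in(("scene",sc,S),("side",sd,D)):
        p,a=blob(g,P[k],7,65)
        print(k,n,p,a, onz(cam(n),p if p is not None else P[k],H[k]-.005).round(4), onz(cam(n),P[k],H[k]-.005).round(4))
for n,g,P in(("scene",sc,[(281,316),(329,299),(376,283),(423,267)]),("side",sd,[(421,263),(390,238),(362,215),(339,196)])):
    for p0 in P:
        p,a=blob(g,p0,24,60); print(n,p,a,onz(cam(n),p,.012).round(4))
print("valve",onz(cam("scene"),(466,243),.05),"ring",onz(cam("scene"),(337,212),.014),"pink",onz(cam("scene"),(388,115),.106),"blue",onz(cam("scene"),(205,157),.085),onz(cam("scene"),(150,193),.085), "disc",onz(cam("scene"),(286,171),.014))
a=np.hstack([cv2.resize(cv2.imread("pics/scene0.png")[120:260,170:470],None,fx=2.6,fy=2.6)]);cv2.imwrite("pics/c1.png",a)
E
```

```text
s scene [263.2 211.9] 10 [ 0.4328 -0.1295  0.05  ] [ 0.4277 -0.126   0.05  ]
s side [317.56944444 268.5       ] 72 [ 0.4253 -0.128   0.05  ] [ 0.4265 -0.1274  0.05  ]
m scene [437.08333333 141.75      ] 12 [0.4357 0.2158 0.067 ] [0.4313 0.2161 0.067 ]
m side [219.56097561 171.7804878 ] 41 [0.4279 0.218  0.067 ] [0.4282 0.2166 0.067 ]
l scene [199.22222222 212.55555556] 9 [ 0.4102 -0.2334  0.084 ] [ 0.4046 -0.2284  0.084 ]
l side [349.13861386 295.81188119] 101 [ 0.4026 -0.2326  0.084 ] [ 0.4046 -0.2297  0.084 ]
xl scene [398.33333333 162.16666667] 12 [0.4687 0.1132 0.101 ] [0.4597 0.1154 0.101 ]
xl side [257.93478261 171.34782609] 46 [0.4611 0.1156 0.101 ] [0.4614 0.1122 0.101 ]
scene [280.28021978 315.75274725] 910 [ 0.6097 -0.1738  0.012 ]
scene [328.99197248 299.27178899] 872 [ 0.6165 -0.0884  0.012 ]
scene [376.43855422 283.35060241] 830 [ 0.6235 -0.0029  0.012 ]
scene [422.42052566 267.73967459] 799 [0.6302 0.0825 0.012 ]
side [421.28652482 263.06808511] 705 [ 0.6019 -0.1754  0.012 ]
side [389.71378092 237.52650177] 566 [ 0.6087 -0.09    0.012 ]
side [362.46336207 215.54525862] 464 [ 0.6153 -0.0049  0.012 ]
side [338.72105263 196.33157895] 380 [0.6221 0.08   0.012 ]
valve [0.63541026 0.15807274 0.05      ] ring [ 0.46654624 -0.00207322  0.014     ] pink [0.36928437 0.1452551  0.106     ] blue [ 0.30295479 -0.1859784   0.085     ] [ 0.33707186 -0.2974031   0.085     ] disc [ 0.34226918 -0.04987633  0.014     ]
```

View pics/c1.png

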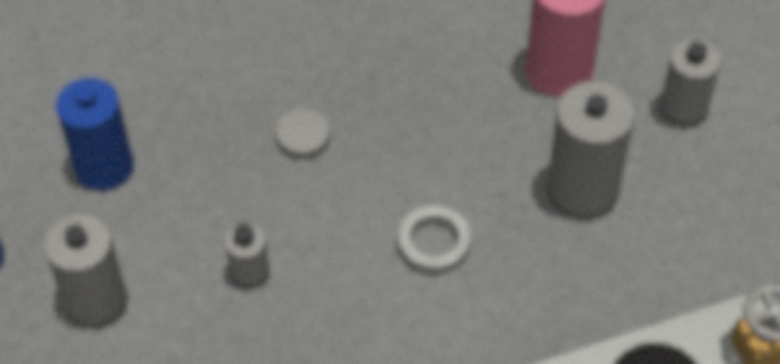

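The crop shows each cell's stub top, with the stubs matching my clicks. The two views disagree by up to 8 mm on the pads, so I'll check with the wrist camera from above.

```bash
cat >> h.py <<'E'
def go(xyz,yaw):
    s=get_state(); R0=R.from_euler("xyz",s["tool_rot"])
    t=R0.inv().apply(np.array(xyz)-s["ee_pos"])/.8
    r=(R0.inv()*R.from_euler("xyz",[np.pi,0,yaw])).as_rotvec()/np.pi
    print("t",s["time_s"],"ee",s["ee_pos"].round(4),"rot",s["tool_rot"].round(3),"shift",t.round(4),"turn",r.round(4),"rows",np.linalg.norm(t)*.8/.0625, np.linalg.norm(r)*180/10.7)
E
python3 -c "
from h import *
go([.5,-.0,.32],1.491)"
```

```text
t 0.1 ee [0.2318 0.6067 0.2137] rot [-3.14   0.     2.777] shift [-0.5838 -0.589  -0.1318] turn [-4.000e-04  4.000e-04  4.092e-01] rows 10.74843164617275 6.884567758464442
```

>>> {"op": "drive_tool", "data": {"commands": [[[-0.584,-0.589,-0.132,0,0,0.409,0.6],[-0.584,-0.589,-0.132,0,0,0.409,0.6],[-0.584,-0.589,-0.132,0,0,0.409,0.6],[-0.584,-0.589,-0.132,0,0,0.409,0.6],[-0.584,-0.589,-0.132,0,0,0.409,0.6],[-0.584,-0.589,-0.132,0,0,0.409,0.6],[-0.584,-0.589,-0.132,0,0,0.409,0.6],[-0.584,-0.589,-0.132,0,0,0.409,0.6],[-0.584,-0.589,-0.132,0,0,0.409,0.6],[-0.584,-0.589,-0.132,0,0,0.409,0.6],[-0.584,-0.589,-0.132,0,0,0.409,0.6],[-0.584,-0.589,-0.132,0,0,0.409,0.6],[-0.584,-0.589,-0.132,0,0,0.409,0.6],[-0.584,-0.589,-0.132,0,0,0.409,0.6],[-0.584,-0.589,-0.132,0,0,0.409,0.6],[-0.584,-0.589,-0.132,0,0,0.409,0.6]]], "force": 15}}

```text
time_s: 2.1
ee_pos: [0.5001, 0.0009, 0.3201]
tool_rot: [-3.142, -0.0, 1.493]
contact_force: [0.1, 0.0, 0.7]
opening: 0.0734
grip_force: 0.0
```

Run:
```python
from h import *
s=get_state(); print(s["time_s"],s["ee_pos"],s["tool_rot"],s["opening"],s["qpos"].round(2))
im=eyes.snapshot("wrist"); cv2.imwrite("pics/w0.png",im)
np.savez("w0.npz",ee=s["ee_pos"],rot=s["tool_rot"])
g=cv2.cvtColor(im,6); c=cam("wrist",s)
for k,p,h in(("s",(.426,-.127),.055),("m",(.429,.217),.072),("l",(.404,-.231),.089),("xl",(.461,.113),.106)): print(k,proj(c,[*p,h]))
for p0 in [(.606,-.175),(.613,-.089),(.62,-.004),(.626,.081)]:
    px=proj(c,[*p0,.012])[0]
    if 40<px[0]<600 and 40<px[1]<440:
        p,a=blob(g,px,34,45); print(px,p,a,onz(c,p,.012).round(4))
```

```text
2.1 [0.50010042 0.00094516 0.32014854] [-3.14152788e+00 -1.09522574e-04  1.49301992e+00] 0.07335955103631273 [-0.63  0.1   0.62  1.86 -0.07  1.19 -0.07]
s [[267.00285683 314.39283848]]
m [[227.83010863  -0.85122179]]
l [[255.34829301 403.97370102]]
xl [[268.06515432 106.25793584]]
[403.48083751 323.11983713] [409.92706175 326.02403647] 2413 [ 0.6149 -0.1802  0.012 ]
[407.59352693 264.11970396] [406.83798577 265.04488232] 1827 [ 0.612  -0.0902  0.012 ]
[412.10676052 200.28850453] [411.96132898 196.69825708] 1836 [6.199e-01 6.000e-04 1.200e-02]
[416.23809992 130.22971364] [416.85451977 126.02259887] 2124 [0.6268 0.0858 0.012 ]
```

View pics/w0.png

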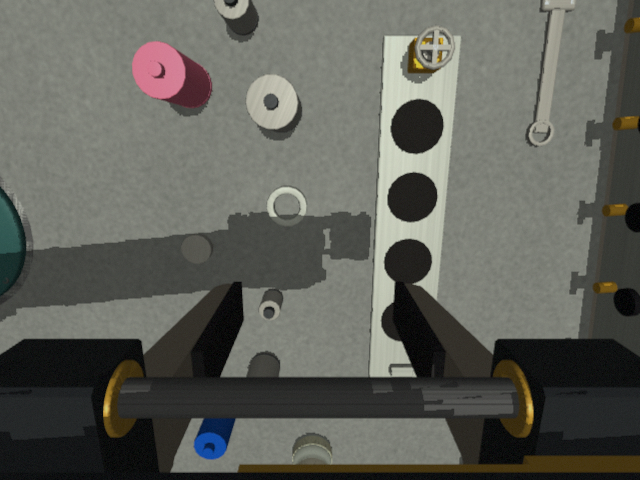

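From above, the wrist view shows the xl top at (271,101), m at (231,2), s at (269,311), and pads d, c, b at (417,126), (412,197), (408,261). The valve at (433,48) is beside pad_d. So s goes to d, m to c, l to b and xl to a. I'll hover over s first.

```bash
python3 -c "
from h import *
go([.426,-.125,.16],1.491)"
```

```text
t 2.15 ee [0.5001 0.0008 0.3202] rot [-3.142 -0.     1.493] shift [-0.164  -0.0801  0.2002] turn [-0.     -0.      0.0005] rows 3.467854353811886 0.008903494437592547
```

>>> {"op": "drive_tool", "data": {"commands": [[[-0.164,-0.08,0.2,0,0,0,0.6],[-0.164,-0.08,0.2,0,0,0,0.6],[-0.164,-0.08,0.2,0,0,0,0.6],[-0.164,-0.08,0.2,0,0,0,0.6],[-0.164,-0.08,0.2,0,0,0,0.6],[-0.164,-0.08,0.2,0,0,0,0.6],[-0.164,-0.08,0.2,0,0,0,0.6]]]}}

```text
time_s: 3.02
ee_pos: [0.4276, -0.1246, 0.1612]
tool_rot: [3.139, -0.0, 1.494]
contact_force: [-0.0, 0.1, -1.0]
opening: 0.0734
grip_force: 0.0
```

Run:
```python
from h import *
s=get_state(); print(s["time_s"],s["ee_pos"],s["qvel"].round(3))
im=eyes.snapshot("wrist"); cv2.imwrite("pics/w1.png",im)
print(proj(cam("wrist",s),[.426,-.127,.055]))
```

```text
3.025 [ 0.42756039 -0.12455814  0.1612108 ] [-0.001  0.001  0.004  0.007 -0.002 -0.002  0.004]
[[315.74153285 248.52108249]]
```

View pics/w1.png

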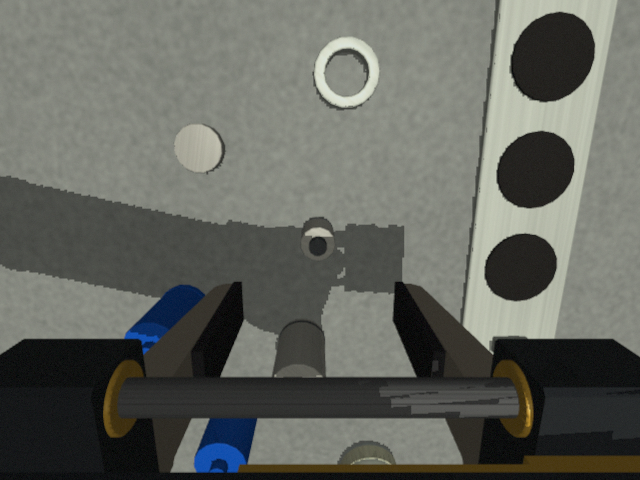

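Stub top of s is at (317.5,245), about 3 px above prediction. Lowering now.

```bash
python3 -c "
from h import *
s=get_state()
p=onz(cam('wrist',s),(317.5,245),.055);print(p)
go([p[0],p[1],.012],1.491)"
```

```text
[ 0.42732567 -0.12435382  0.055     ]
t 3.075 ee [ 0.4274 -0.1246  0.1611] rot [ 3.139 -0.     1.494] shift [ 0.0002 -0.0005  0.1864] turn [ 0.0007 -0.0001  0.0009] rows 2.3853924287408974 0.018832533972138993
```

>>> {"op": "drive_tool", "data": {"commands": [[[0,0,0.05,0,0,0,0.3],[0,0,0.1,0,0,0,0.3],[0,0,0.14,0,0,0,0.3],[0,0,0.17,0,0,0,0.3],[0,0,0.186,0,0,0,0.3],[0,0,0.186,0,0,0,0.3],[0,0,0.186,0,0,0,-1],[0,0,0.186,0,0,0,-1],[0,0,0.186,0,0,0,-1],[0,0,0.186,0,0,0,-1],[0,0,0.186,0,0,0,-1],[0,0,0.186,0,0,0,-1],[0,0,0.17,0,0,0,-1],[0,0,0.13,0,0,0,-1],[0,0,0.08,0,0,0,-1],[0,0,0.04,0,0,0,-1],[0,0,0.04,0,0,0,-1]]], "force": 15}}

```text
time_s: 5.2
ee_pos: [0.4275, -0.1255, 0.1303]
tool_rot: [3.137, -0.001, 1.492]
contact_force: [-0.1, 0.2, -1.3]
opening: 0.0271
grip_force: 15.0
```

```bash
python3 -c "
from h import *
s=get_state();print(s['opening'],s['grip_force'])
go([.55,.0845,.16],1.491)
go([.6266,.0845,.16],1.491)"
```

```text
0.027137798584386627 14.999911435943432
t 5.2 ee [ 0.4275 -0.1255  0.1303] rot [ 3.137e+00 -1.000e-03  1.492e+00] shift [ 0.2738  0.1322 -0.0362] turn [ 0.0015 -0.0003  0.0003] rows 3.918883473070071 0.026872750751311007
t 5.2 ee [ 0.4275 -0.1255  0.1303] rot [ 3.137e+00 -1.000e-03  1.492e+00] shift [ 0.2813  0.2276 -0.0358] turn [ 0.0015 -0.0003  0.0003] rows 4.654502524886607 0.026872750751311007
```

>>> {"op": "drive_tool", "data": {"commands": [[[0.05,0.06,-0.07,0,0,0,-1],[0.1,0.12,-0.09,0,0,0,-1],[0.15,0.18,-0.09,0,0,0,-1],[0.19,0.22,-0.09,0,0,0,-1],[0.2,0.228,-0.09,0.0015,0,0,-1],[0.2,0.228,-0.09,0.0015,0,0,-1],[0.2,0.228,-0.09,0.0015,0,0,-1],[0.2,0.228,-0.09,0.0015,0,0,-1]]]}}

```text
time_s: 6.2
ee_pos: [0.6196, 0.0181, 0.2004]
tool_rot: [-3.137, -0.0, 1.489]
contact_force: [-0.4, 0.2, -1.1]
opening: 0.0273
grip_force: 15.0
```

Run:
```python
from h import *
s=get_state(); print(s["time_s"],s["ee_pos"],s["qvel"].round(3))
im=eyes.snapshot("wrist"); cv2.imwrite("pics/w2.png",im); g=cv2.cvtColor(im,6); c=cam("wrist",s)
for p0 in [(.606,-.175),(.613,-.087),(.62,-.001),(.6265,.085)]:
    px=proj(c,[*p0,.012])[0]; print(px)
    if 45<px[0]<595 and 45<px[1]<435:
        p,a=blob(g,px,44,45); print(p,a,onz(c,p,.012).round(4))
```

```text
6.2 [0.61963686 0.01814304 0.20036676] [-0.003 -0.    -0.005 -0.008 -0.    -0.     0.   ]
[320.60098101 394.99486589]
[322.73152425 374.38568129] 1732 [ 0.6104 -0.1492  0.012 ]
[320.59253625 322.13366616]
[317.8024583  343.74714662] 1139 [ 0.6081 -0.1118  0.012 ]
[320.74480203 242.04720355]
[321.0290813 240.1817581] 3026 [0.6204 0.0009 0.012 ]
[320.37602675 151.49708996]
[321.29171271 150.05911602] 3620 [0.6274 0.0862 0.012 ]
```

View pics/w2.png

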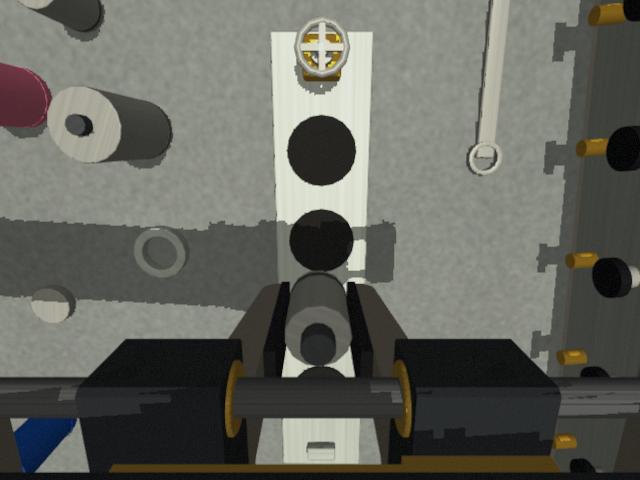

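Held s shows its stub top at (318,345). Pads d and c are fully visible at (321,150) and (321,240), free of obstruction.

Run:
```python
from h import *
m=eyes.calibration("wrist")["mount"];K=eyes.calibration("wrist")["mtx"]
d=m[:3,:3]@np.linalg.inv(K)@np.array([318,345,1.]);o=m[:3,3]
for z in(-.041,-.045):print(o+d*(z-o[2])/d[2])
go([.627,.085,.055],1.491)
```

```text
[ 5.61166707e-04 -2.40036014e-05 -4.10000000e-02]
[ 2.87305397e-03 -2.75677132e-05 -4.50000000e-02]
t 6.25 ee [0.6199 0.0185 0.2005] rot [-3.137 -0.     1.49 ] shift [0.0835 0.003  0.1819] turn [-0.0015 -0.0001 -0.0004] rows 2.56227080389576 0.025829378053849418
```

>>> {"op": "drive_tool", "data": {"commands": [[[0.04,0.002,0.02,-0.0015,0,0,-1],[0.082,0.003,0.05,-0.0015,0,0,-1],[0.082,0.003,0.1,-0.0015,0,0,-1],[0.082,0.003,0.15,-0.0015,0,0,-1],[0.082,0.003,0.18,-0.0015,0,0,-1],[0.082,0.003,0.19,-0.0015,0,0,-1],[0.082,0.003,0.19,-0.0015,0,0,-1],[0.082,0.003,0.19,-0.0015,0,0,-1]]]}}

```text
time_s: 7.25
ee_pos: [0.6284, 0.0849, 0.0496]
tool_rot: [3.139, -0.001, 1.492]
contact_force: [0.3, 0.1, -1.2]
opening: 0.0276
grip_force: 15.0
```

```bash
python3 -c "
from h import *
go([.627,.084,.026],1.491)"
```

```text
t 7.25 ee [0.6284 0.0849 0.0496] rot [ 3.139e+00 -1.000e-03  1.492e+00] shift [-0.0013 -0.0017  0.0295] turn [ 0.0007 -0.0002  0.0002] rows 0.3784035353461319 0.012843619196587275
```

>>> {"op": "drive_tool", "data": {"commands": [[[-0.001,-0.0015,0.015,0,0,0,-1],[-0.001,-0.0015,0.025,0,0,0,-1],[-0.001,-0.0015,0.0295,0,0,0,-1],[-0.001,-0.0015,0.0295,0,0,0,-1],[-0.001,-0.0015,0.0295,0,0,0,-1],[-0.001,-0.0015,0.0295,0,0,0,-0.2],[-0.001,-0.0015,0.0295,0,0,0,0.3],[-0.001,-0.0015,0.0295,0,0,0,0.3],[-0.001,-0.0015,0.0295,0,0,0,0.3],[-0.001,-0.0015,0,0,0,0,0.3],[-0.001,-0.0015,-0.05,0,0,0,0.6],[-0.001,-0.0015,-0.11,0,0,0,0.6],[-0.001,-0.0015,-0.15,0,0,0,0.6],[-0.001,-0.0015,-0.15,0,0,0,0.6],[-0.001,-0.0015,-0.15,0,0,0,0.6],[-0.001,-0.0015,-0.15,0,0,0,0.6]]]}}

```text
time_s: 9.25
ee_pos: [0.6252, 0.0842, 0.1666]
tool_rot: [-3.139, 0.001, 1.492]
contact_force: [-0.2, 0.0, -0.2]
opening: 0.0736
grip_force: 0.0
```

Run:
```python
from h import *
s=get_state(); print(s["time_s"],s["ee_pos"])
im=eyes.snapshot("wrist"); cv2.imwrite("pics/w3.png",im); c=cam("wrist",s)
g=cv2.cvtColor(im,6)
for p in [(.6274,.0862),(.6204,.0009)]: print(proj(c,[*p,.012]))
go([.428,.218,.18],1.491)
```

```text
9.25 [0.6252059  0.08422938 0.16664369]
[[320.582849   228.31376015]]
[[320.13854861 317.17351633]]
t 9.3 ee [0.6253 0.0841 0.1668] rot [-3.139e+00  1.000e-03  1.492e+00] shift [ 0.1473 -0.2591 -0.0161] turn [-0.0007  0.0003  0.0002] rows 3.821146098969517 0.01359165317831166
```

View pics/w3.png

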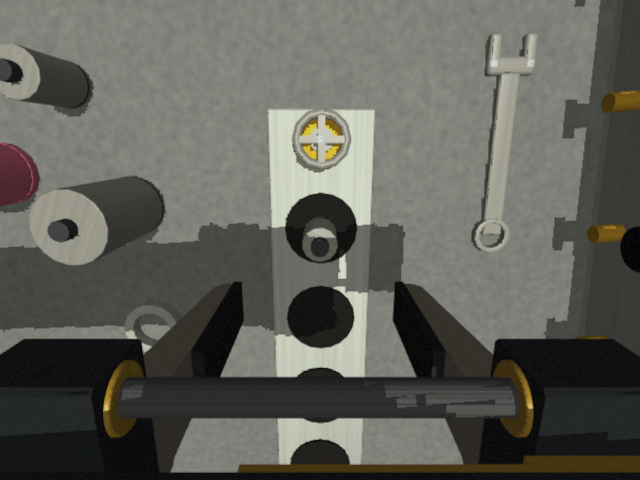

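s stands on pad d with its stub top at (319.5,246), pad centre at (321,228). I'll compute the offset.

Run:
```python
from h import *
c=cam("wrist",get_state())
print(onz(c,(319.5,246),.067), onz(c,(321,228.2),.012))
print(proj(c,[.6274,.0862,.067]))
g=cv2.cvtColor(cv2.imread("pics/w3.png"),6)
print(blob(g,(319,246),10,50))
```

```text
[0.62639081 0.08511572 0.067     ] [0.62792891 0.08613886 0.012     ]
[[320.74549911 244.48856196]]
(array([319.58181818, 246.70181818]), np.int32(275))
```

s is centred within 2 mm. Next is m.

>>> {"op": "drive_tool", "data": {"commands": [[[0.03,-0.06,-0.016,0,0,0,0.4],[0.06,-0.12,-0.016,0,0,0,0.4],[0.1,-0.18,-0.016,0,0,0,0.4],[0.13,-0.23,-0.016,0,0,0,0.4],[0.147,-0.259,-0.016,-0.0007,0,0,0.4],[0.147,-0.259,-0.016,-0.0007,0,0,0.4],[0.147,-0.259,-0.016,-0.0007,0,0,0.4],[0.147,-0.259,-0.016,-0.0007,0,0,0.4],[0.147,-0.259,-0.016,-0.0007,0,0,0.4]]]}}

```text
time_s: 10.42
ee_pos: [0.4296, 0.217, 0.1809]
tool_rot: [3.139, 0.001, 1.49]
contact_force: [-0.9, -0.1, 0.4]
opening: 0.0642
grip_force: 0.0
```

```bash
cat >> h.py <<'E'
def look(name,xy,h,z,thr=60):
    s=get_state(); im=eyes.snapshot("wrist"); cv2.imwrite(f"pics/{name}.png",im); c=cam("wrist",s)
    px=proj(c,[*xy,h])[0]; g=cv2.cvtColor(im,6); p,a=blob(g,px,16,thr)
    print("pred",px,"blob",p,a); w=onz(c,p,h); print(w.round(4)); go([w[0],w[1],z],1.491)
E
python3 -c "
from h import *
look('w4',(.428,.219),.072,.03,50)"
```

```text
pred [315.27167743 241.9122432 ] blob [316.80769231 238.91208791] 182
[0.4294 0.2213 0.072 ]
t 10.475 ee [0.4294 0.2172 0.1809] rot [3.139 0.    1.49 ] shift [ 0.0052 -0.001   0.1886] turn [ 0.0008  0.0001 -0.0002] rows 2.414976730248667 0.013441115846576758
```

View pics/w4.png

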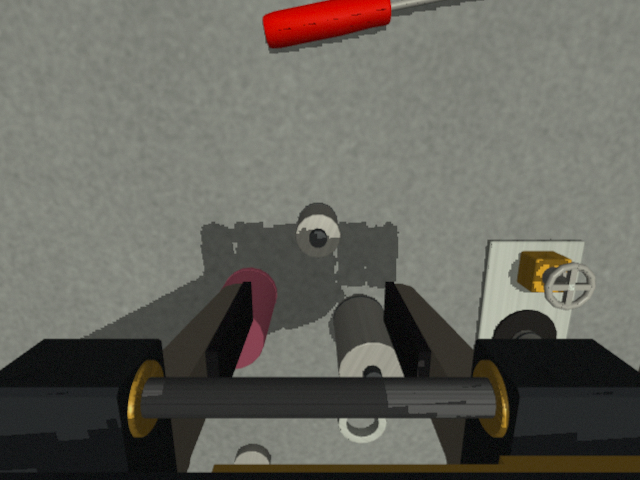

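m's stub is at (318,238), clear of pink and xl. Grasping.

>>> {"op": "drive_tool", "data": {"commands": [[[0.005,-0.001,0.05,0,0,0,0.3],[0.005,-0.001,0.1,0,0,0,0.3],[0.005,-0.001,0.14,0,0,0,0.3],[0.005,-0.001,0.17,0,0,0,0.3],[0.005,-0.001,0.188,0,0,0,0.3],[0.005,-0.001,0.188,0,0,0,0.3],[0.005,-0.001,0.188,0,0,0,-1],[0.005,-0.001,0.188,0,0,0,-1],[0.005,-0.001,0.188,0,0,0,-1],[0.005,-0.001,0.188,0,0,0,-1],[0.005,-0.001,0.188,0,0,0,-1],[0.005,-0.001,0.17,0,0,0,-1],[0.005,-0.001,0.12,0,0,0,-1],[0.005,-0.001,0.06,0,0,0,-1],[0.005,-0.001,0,0,0,0,-1],[0.005,-0.001,-0.03,0,0,0,-1],[0.005,-0.001,-0.03,0,0,0,-1]]], "force": 20}}

```text
time_s: 12.6
ee_pos: [0.4288, 0.2224, 0.2066]
tool_rot: [3.137, -0.003, 1.492]
contact_force: [-0.4, -0.8, -3.3]
opening: 0.0356
grip_force: 20.0
```

```bash
python3 -c "
from h import *
s=get_state();print(s['opening'],s['grip_force'])
go([.6204,-.001,.2],1.491)"
```

```text
0.03558456469315209 19.972541166935116
t 12.6 ee [0.4288 0.2224 0.2066] rot [ 3.137e+00 -3.000e-03  1.492e+00] shift [-0.2596  0.2607  0.0085] turn [ 0.0013 -0.001   0.0003] rows 4.710538192199864 0.02861340167773463
```

>>> {"op": "drive_tool", "data": {"commands": [[[-0.05,0.05,0.008,0,0,0,-1],[-0.1,0.1,0.008,0,0,0,-1],[-0.15,0.15,0.008,0,0,0,-1],[-0.2,0.2,0.008,0,0,0,-1],[-0.24,0.24,0.008,0,0,0,-1],[-0.26,0.261,0.008,0.0013,-0.001,0,-1],[-0.26,0.261,0.008,0.0013,-0.001,0,-1],[-0.26,0.261,0.008,0.0013,-0.001,0,-1],[-0.26,0.261,0.008,0.0013,-0.001,0,-1]]]}}

```text
time_s: 13.72
ee_pos: [0.6192, -0.0004, 0.1985]
tool_rot: [-3.138, 0.002, 1.494]
contact_force: [0.6, 0.9, -1.9]
opening: 0.0351
grip_force: 20.0
```

```bash
cat >> h.py <<'E'
def hand(name,zs,thr=50):
    "stub top in tool frame; zs = tool z of stub top"
    im=eyes.snapshot("wrist"); cv2.imwrite(f"pics/{name}.png",im); g=cv2.cvtColor(im,6)
    c=eyes.calibration("wrist"); m=c["mount"]; K=c["mtx"]
    T=np.linalg.inv(m); q=T[:3,:3]@[0,0,zs]+T[:3,3]; px=(K@q/q[2])[:2]
    p,a=blob(g,px,20,thr); d=m[:3,:3]@np.linalg.inv(K)@np.array([*p,1.]); o=m[:3,3]
    print("pred",px,"blob",p,a,"tool xy",(o+d*(zs-o[2])/d[2]).round(4))
E
python3 -c "
from h import *
hand('w5',-.041,45)
s=get_state();go([.6204,-.0005,.0435],1.491)"
```

```text
pred [318.05748401 346.31534331] blob [317.41747573 342.83300971] 1030 tool xy [ 0.0015 -0.0002 -0.041 ]
t 13.775 ee [ 6.195e-01 -5.000e-04  1.988e-01] rot [-3.139e+00  2.000e-03  1.494e+00] shift [0.0006 0.0017 0.1941] turn [-0.0008  0.0008  0.0008] rows 2.48485833662638 0.02365509209975527
```

>>> {"op": "drive_tool", "data": {"commands": [[[0.0005,0.0025,0.05,0,0,0,-1],[0.0005,0.0025,0.1,0,0,0,-1],[0.0005,0.0025,0.14,0,0,0,-1],[0.0005,0.0025,0.17,0,0,0,-1],[0.0005,0.0025,0.18,0,0,0,-1],[0.0005,0.0025,0.18,0,0,0,-1],[0.0005,0.0025,0.18,0,0,0,-1]]]}}

```text
time_s: 14.65
ee_pos: [0.6227, -0.002, 0.0563]
tool_rot: [3.141, 0.003, 1.492]
contact_force: [-0.3, -0.5, -1.6]
opening: 0.0353
grip_force: 20.0
```

```bash
python3 -c "
from h import *
go([.6210,-.0005,.0435],1.491)"
```

```text
t 14.65 ee [ 0.6227 -0.002   0.0563] rot [3.141e+00 3.000e-03 1.492e+00] shift [ 0.0017 -0.0022  0.016 ] turn [0.0001 0.0009 0.0003] rows 0.20782669173631518 0.015443132414880661
```

>>> {"op": "drive_tool", "data": {"commands": [[[0.001,-0.0015,0.008,0,0,0,-1],[0.001,-0.0015,0.013,0,0,0,-1],[0.001,-0.0015,0.0155,0,0,0,-1],[0.001,-0.0015,0.0155,0,0,0,-1],[0.001,-0.0015,0.0155,0,0,0,-1],[0.001,-0.0015,0.0155,0,0,0,-0.1],[0.001,-0.0015,0.0155,0,0,0,0.4],[0.001,-0.0015,0.0155,0,0,0,0.4],[0.001,-0.0015,0.0155,0,0,0,0.4],[0.001,-0.0015,-0.02,0,0,0,0.4],[0.001,-0.0015,-0.07,0,0,0,0.6],[0.001,-0.0015,-0.13,0,0,0,0.6],[0.001,-0.0015,-0.17,0,0,0,0.6],[0.001,-0.0015,-0.17,0,0,0,0.6],[0.001,-0.0015,-0.17,0,0,0,0.6],[0.001,-0.0015,-0.17,0,0,0,0.6]]]}}

```text
time_s: 16.65
ee_pos: [0.6201, -0.0007, 0.1895]
tool_rot: [-3.137, 0.004, 1.492]
contact_force: [-0.3, -0.2, -1.1]
opening: 0.0734
grip_force: 0.0
```

```bash
python3 -c "
from h import *
look('w6',(.6204,.0009),.084,.05,45)
go([.404,-.229,.2],1.491)"
```

```text
pred [318.7338786  242.89692807] blob [319.132 245.304] 250
[ 0.6206 -0.001   0.084 ]
t 16.7 ee [ 0.6202 -0.0008  0.1896] rot [-3.137  0.004  1.492] shift [0.0005 0.0012 0.1745] turn [-0.0013  0.0012  0.0002] rows 2.2342949373200622 0.030581381922192525
t 16.7 ee [ 0.6202 -0.0008  0.1896] rot [-3.137  0.004  1.492] shift [-0.3057 -0.2469 -0.0108] turn [-0.0013  0.0012  0.0002] rows 5.032095959847589 0.030581381922192525
```

View pics/w6.png

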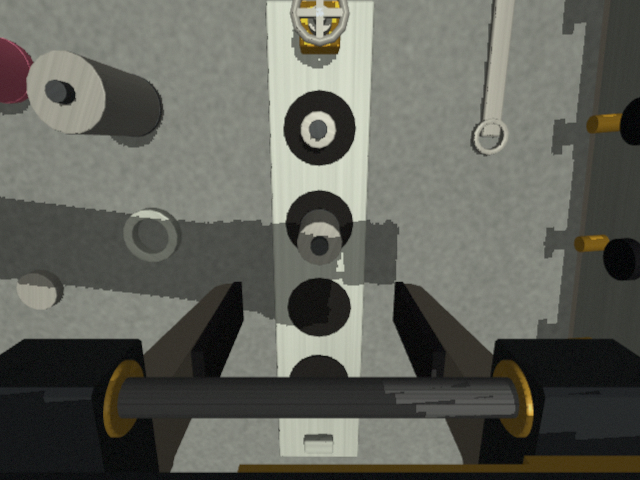

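m stands on pad c, stub at (319,245), pad centre about (319,223), roughly 2 mm off. Good enough. Now l.

>>> {"op": "drive_tool", "data": {"commands": [[[-0.06,-0.05,-0.011,0,0,0,0.5],[-0.12,-0.1,-0.011,0,0,0,0.5],[-0.18,-0.15,-0.011,0,0,0,0.5],[-0.24,-0.2,-0.011,0,0,0,0.5],[-0.28,-0.23,-0.011,0,0,0,0.5],[-0.306,-0.247,-0.011,-0.0013,0.0012,0,0.5],[-0.306,-0.247,-0.011,-0.0013,0.0012,0,0.5],[-0.306,-0.247,-0.011,-0.0013,0.0012,0,0.5],[-0.306,-0.247,-0.011,-0.0013,0.0012,0,0.5],[-0.306,-0.247,-0.011,-0.0013,0.0012,0,0.5]]]}}

```text
time_s: 17.95
ee_pos: [0.4052, -0.2285, 0.2008]
tool_rot: [3.14, -0.0, 1.494]
contact_force: [1.1, 0.0, -1.3]
opening: 0.069
grip_force: 0.0
```

```bash
python3 -c "
from h import *
look('w7',(.405,-.228),.089,.038,50)
print(get_state()['qpos'].round(2))"
```

```text
pred [317.3173091  242.76167543] blob [316.44715447 245.51219512] 246
[ 0.4042 -0.2301  0.089 ]
t 18.0 ee [ 0.4051 -0.2287  0.2008] rot [ 3.14  -0.     1.493] shift [-0.002  -0.0014  0.2036] turn [ 0.0006 -0.0001  0.0007] rows 2.605678343929055 0.015569812268322077
[-0.33  0.21  0.88  2.1  -0.2   0.92  0.59]
```

View pics/w7.png

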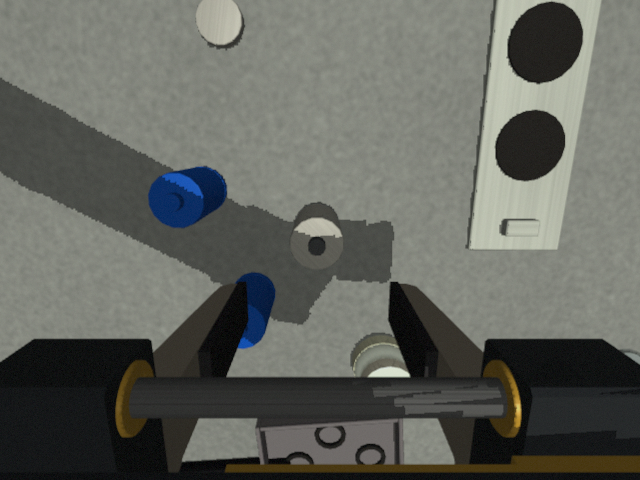

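l's stub is at (316.5,245), with the blue ones clear of the fingers. Grasping.

>>> {"op": "drive_tool", "data": {"commands": [[[-0.002,-0.0014,0.05,0,0,0,0.5],[-0.002,-0.0014,0.1,0,0,0,0.5],[-0.002,-0.0014,0.15,0,0,0,0.5],[-0.002,-0.0014,0.185,0,0,0,0.5],[-0.002,-0.0014,0.2035,0,0,0,0.5],[-0.002,-0.0014,0.2035,0,0,0,0.5],[-0.002,-0.0014,0.2035,0,0,0,-1],[-0.002,-0.0014,0.2035,0,0,0,-1],[-0.002,-0.0014,0.2035,0,0,0,-1],[-0.002,-0.0014,0.2035,0,0,0,-1],[-0.002,-0.0014,0.2035,0,0,0,-1],[-0.002,-0.0014,0.185,0,0,0,-1],[-0.002,-0.0014,0.14,0,0,0,-1],[-0.002,-0.0014,0.08,0,0,0,-1],[-0.002,-0.0014,0.02,0,0,0,-1],[-0.002,-0.0014,0,0,0,0,-1],[-0.002,-0.0014,0,0,0,0,-1]]], "force": 28}}

```text
time_s: 20.12
ee_pos: [0.4038, -0.2303, 0.2014]
tool_rot: [3.137, -0.002, 1.493]
contact_force: [-0.1, 0.5, -2.7]
opening: 0.0431
grip_force: 28.0
```

```bash
python3 -c "
from h import *
s=get_state();print(s['opening'],s['grip_force'])
go([.6140,-.0855,.2],1.491)"
```

```text
0.04312288177542886 27.988084475509822
t 20.125 ee [ 0.4038 -0.2303  0.2014] rot [ 3.137e+00 -2.000e-03  1.493e+00] shift [0.2009 0.2479 0.0031] turn [ 0.0013 -0.0005  0.0005] rows 4.0842053676000525 0.025369121917147526
```

>>> {"op": "drive_tool", "data": {"commands": [[[0.04,0.05,0.003,0,0,0,-1],[0.08,0.1,0.003,0,0,0,-1],[0.12,0.15,0.003,0,0,0,-1],[0.16,0.2,0.003,0,0,0,-1],[0.19,0.235,0.003,0,0,0,-1],[0.201,0.248,0.003,0.0013,-0.0005,0,-1],[0.201,0.248,0.003,0.0013,-0.0005,0,-1],[0.201,0.248,0.003,0.0013,-0.0005,0,-1],[0.201,0.248,0.003,0.0013,-0.0005,0,-1]]]}}

```text
time_s: 21.25
ee_pos: [0.6129, -0.0874, 0.1993]
tool_rot: [-3.14, 0.001, 1.49]
contact_force: [-0.1, -0.5, -2.0]
opening: 0.0431
grip_force: 28.0
```

```bash
python3 -c "
from h import *
hand('w8',-.051,45)
go([.6140,-.0855,.060],1.491)"
```

```text
pred [318.09241862 360.93387147] blob [317.93917852 358.47709321] 1266 tool xy [ 0.001  -0.0001 -0.051 ]
t 21.3 ee [ 0.6132 -0.0871  0.1994] rot [-3.14e+00  1.00e-03  1.49e+00] shift [0.0022 0.0011 0.1743] turn [-0.0005  0.0002 -0.0003] rows 2.230975450166782 0.010734799676422392
```

>>> {"op": "drive_tool", "data": {"commands": [[[0.003,0.001,0.05,0,0,0,-1],[0.003,0.001,0.1,0,0,0,-1],[0.003,0.001,0.14,0,0,0,-1],[0.003,0.001,0.165,0,0,0,-1],[0.003,0.001,0.174,0,0,0,-1],[0.003,0.001,0.174,0,0,0,-1],[0.003,0.001,0.174,0,0,0,-1]]]}}

```text
time_s: 22.18
ee_pos: [0.6155, -0.0841, 0.0612]
tool_rot: [3.141, 0.001, 1.492]
contact_force: [0.5, -1.1, -2.3]
opening: 0.0436
grip_force: 28.0
```

```bash
python3 -c "
from h import *
go([.6140,-.085,.0510],1.491)"
```

```text
t 22.175 ee [ 0.6155 -0.0841  0.0612] rot [3.141e+00 1.000e-03 1.492e+00] shift [-0.0013 -0.0018  0.0127] turn [0.0001 0.0003 0.0002] rows 0.16532523283832593 0.0061033252279058085
```

>>> {"op": "drive_tool", "data": {"commands": [[[-0.0005,-0.001,0.007,0,0,0,-1],[-0.0005,-0.001,0.011,0,0,0,-1],[-0.0005,-0.001,0.0125,0,0,0,-1],[-0.0005,-0.001,0.0125,0,0,0,-1],[-0.0005,-0.001,0.0125,0,0,0,-1],[-0.0005,-0.001,0.0125,0,0,0,0.1],[-0.0005,-0.001,0.0125,0,0,0,0.6],[-0.0005,-0.001,0.0125,0,0,0,0.6],[-0.0005,-0.001,0.0125,0,0,0,0.6],[-0.0005,-0.001,-0.02,0,0,0,0.6],[-0.0005,-0.001,-0.07,0,0,0,0.7],[-0.0005,-0.001,-0.13,0,0,0,0.7],[-0.0005,-0.001,-0.18,0,0,0,0.7],[-0.0005,-0.001,-0.18,0,0,0,0.7],[-0.0005,-0.001,-0.18,0,0,0,0.7],[-0.0005,-0.001,-0.18,0,0,0,0.7]]]}}

```text
time_s: 24.18
ee_pos: [0.6132, -0.0839, 0.2024]
tool_rot: [-3.137, 0.001, 1.492]
contact_force: [0.0, 0.3, -0.6]
opening: 0.0783
grip_force: 0.0
```

```bash
python3 -c "
from h import *
look('w9',(.6134,-.085),.101,.05,45)
print(proj(cam('wrist',get_state()),[.6134,-.085,.012]))
go([.462,.116,.22],1.491)"
```

```text
pred [318.82888689 248.1881369 ] blob [318.76335878 246.29389313] 262
[ 0.6135 -0.0835  0.101 ]
t 24.225 ee [ 0.6133 -0.0839  0.2025] rot [-3.137e+00  1.000e-03  1.492e+00] shift [0.0007 0.0009 0.1906] turn [-0.0014  0.0004  0.0003] rows 2.4401978373033444 0.024179370605196572
[[318.82684318 223.36338069]]
t 24.225 ee [ 0.6133 -0.0839  0.2025] rot [-3.137e+00  1.000e-03  1.492e+00] shift [ 0.2342 -0.2084 -0.0213] turn [-0.0014  0.0004  0.0003] rows 4.0216092298025945 0.024179370605196572
```

View pics/w9.png

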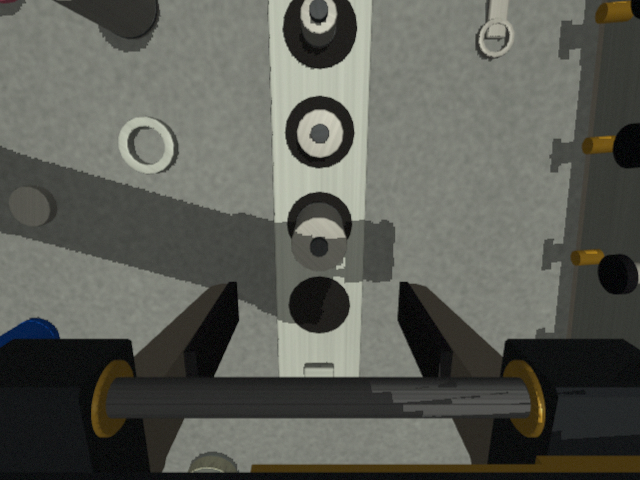

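l is on pad b (stub (319,246), within 2 mm). Now xl.

>>> {"op": "drive_tool", "data": {"commands": [[[0.05,-0.04,-0.021,0,0,0,0.65],[0.1,-0.09,-0.021,0,0,0,0.65],[0.15,-0.13,-0.021,0,0,0,0.65],[0.2,-0.18,-0.021,0,0,0,0.65],[0.234,-0.208,-0.021,-0.0014,0.0004,0,0.65],[0.234,-0.208,-0.021,-0.0014,0.0004,0,0.65],[0.234,-0.208,-0.021,-0.0014,0.0004,0,0.65],[0.234,-0.208,-0.021,-0.0014,0.0004,0,0.65],[0.234,-0.208,-0.021,-0.0014,0.0004,0,0.65]]]}}

```text
time_s: 25.35
ee_pos: [0.4635, 0.1146, 0.2208]
tool_rot: [3.139, 0.0, 1.49]
contact_force: [-0.3, -0.6, 0.2]
opening: 0.0757
grip_force: 0.0
```

```bash
python3 -c "
from h import *
look('w10',(.462,.116),.106,.045,50)
s=get_state();c=cam('wrist',s);print(proj(c,[.369,.147,.106]))
g=cv2.cvtColor(cv2.imread('pics/w9.png'),6);print(blob(g,(319,304),40,45))"
```

```text
pred [315.38896245 240.71269779] blob [316.66666667 239.09876543] 162
[0.4631 0.1172 0.106 ]
t 25.4 ee [0.4634 0.1148 0.2207] rot [3.139 0.    1.49 ] shift [ 0.0031 -0.0012  0.2197] turn [ 0.0008  0.0001 -0.0003] rows 2.8122049061357224 0.014911221823980069
[[190.61898462 211.28623593]]
(array([318.71960107, 304.19064058]), np.int32(2607))
```

View pics/w10.png

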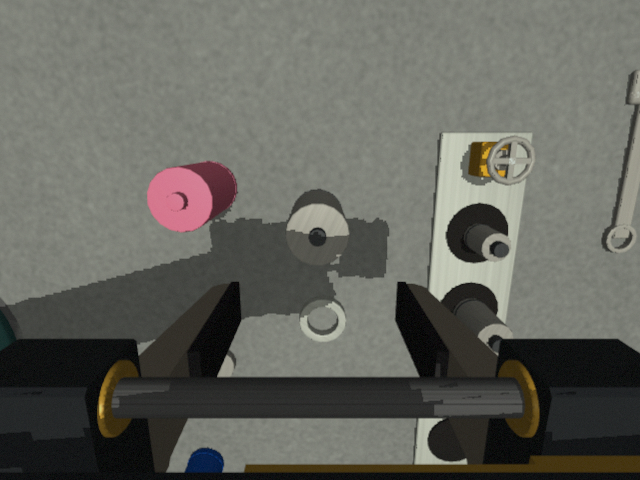

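xl's stub is at (317.5,237), with pink well to the left. Grasping.

>>> {"op": "drive_tool", "data": {"commands": [[[0.003,-0.0012,0.05,0,0,0,0.65],[0.003,-0.0012,0.1,0,0,0,0.65],[0.003,-0.0012,0.15,0,0,0,0.65],[0.003,-0.0012,0.19,0,0,0,0.65],[0.003,-0.0012,0.21,0,0,0,0.65],[0.003,-0.0012,0.22,0,0,0,0.65],[0.003,-0.0012,0.22,0,0,0,0.65],[0.003,-0.0012,0.22,0,0,0,-1],[0.003,-0.0012,0.22,0,0,0,-1],[0.003,-0.0012,0.22,0,0,0,-1],[0.003,-0.0012,0.22,0,0,0,-1],[0.003,-0.0012,0.22,0,0,0,-1],[0.003,-0.0012,0.2,0,0,0,-1],[0.003,-0.0012,0.15,0,0,0,-1],[0.003,-0.0012,0.09,0,0,0,-1],[0.003,-0.0012,0.03,0,0,0,-1],[0.003,-0.0012,0,0,0,0,-1],[0.003,-0.0012,0,0,0,0,-1]]], "force": 35}}

```text
time_s: 27.65
ee_pos: [0.4625, 0.1184, 0.2222]
tool_rot: [3.137, -0.003, 1.492]
contact_force: [0.8, 0.5, -4.3]
opening: 0.051
grip_force: 35.0
```

```bash
python3 -c "
from h import *
s=get_state();print(s['opening'],s['grip_force'])
go([.6065,-.172,.22],1.491)"
```

```text
0.051047193615937694 34.99686120769525
t 27.65 ee [0.4625 0.1184 0.2222] rot [ 3.137e+00 -3.000e-03  1.492e+00] shift [-0.3477  0.2079  0.0026] turn [ 0.0014 -0.001   0.0003] rows 5.185908111210391 0.029492303470332673
```

>>> {"op": "drive_tool", "data": {"commands": [[[-0.05,0.03,0.003,0,0,0,-1],[-0.1,0.06,0.003,0,0,0,-1],[-0.16,0.095,0.003,0,0,0,-1],[-0.22,0.13,0.003,0,0,0,-1],[-0.28,0.165,0.003,0,0,0,-1],[-0.33,0.198,0.003,0.0014,-0.001,0,-1],[-0.348,0.208,0.003,0.0014,-0.001,0,-1],[-0.348,0.208,0.003,0.0014,-0.001,0,-1],[-0.348,0.208,0.003,0.0014,-0.001,0,-1],[-0.348,0.208,0.003,0.0014,-0.001,0,-1]]]}}

```text
time_s: 28.9
ee_pos: [0.606, -0.1704, 0.2186]
tool_rot: [-3.139, 0.001, 1.494]
contact_force: [-0.1, -0.0, -4.1]
opening: 0.0511
grip_force: 35.0
```

```bash
python3 -c "
from h import *
hand('w11',-.061,45)
go([.6065,-.171,.067],1.491)"
```

```text
pred [318.11509091 377.81494322] blob [317.72353389 373.33054075] 1313 tool xy [ 0.0017 -0.0001 -0.061 ]
t 28.95 ee [ 0.6061 -0.1707  0.2188] rot [-3.140e+00  2.000e-03  1.494e+00] shift [-0.      0.0009  0.1897] turn [-0.0006  0.0005  0.001 ] rows 2.428826653404487 0.021179043060037917
```

>>> {"op": "drive_tool", "data": {"commands": [[[-0.0005,0.001,0.05,0,0,0,-1],[-0.0005,0.001,0.1,0,0,0,-1],[-0.0005,0.001,0.15,0,0,0,-1],[-0.0005,0.001,0.18,0,0,0,-1],[-0.0005,0.001,0.189,0,0,0,-1],[-0.0005,0.001,0.189,0,0,0,-1],[-0.0005,0.001,0.189,0,0,0,-1]]]}}

```text
time_s: 29.82
ee_pos: [0.6076, -0.1735, 0.069]
tool_rot: [3.141, 0.003, 1.492]
contact_force: [0.1, 0.1, -4.1]
opening: 0.051
grip_force: 35.0
```

```bash
python3 -c "
from h import *
go([.6070,-.1715,.058],1.491)"
```

```text
t 29.825 ee [ 0.6076 -0.1735  0.069 ] rot [3.141e+00 3.000e-03 1.492e+00] shift [ 0.0025 -0.0009  0.0137] turn [0.0002 0.001  0.0004] rows 0.1790435066075164 0.017509709937902435
```

>>> {"op": "drive_tool", "data": {"commands": [[[0.002,-0.0005,0.008,0,0.001,0,-1],[0.002,-0.0005,0.012,0,0.001,0,-1],[0.002,-0.0005,0.0135,0,0.001,0,-1],[0.002,-0.0005,0.0135,0,0.001,0,-1],[0.002,-0.0005,0.0135,0,0.001,0,-1],[0.002,-0.0005,0.0135,0,0.001,0,0.25],[0.002,-0.0005,0.0135,0,0.001,0,0.7],[0.002,-0.0005,0.0135,0,0.001,0,0.7],[0.002,-0.0005,0.0135,0,0.001,0,0.7],[0.002,-0.0005,-0.02,0,0.001,0,0.7],[0.002,-0.0005,-0.07,0,0.001,0,0.7],[0.002,-0.0005,-0.13,0,0.001,0,0.7],[0.002,-0.0005,-0.19,0,0.001,0,0.7],[0.002,-0.0005,-0.21,0,0.001,0,0.7],[0.002,-0.0005,-0.21,0,0.001,0,0.7],[0.002,-0.0005,-0.21,0,0.001,0,0.7]]]}}

```text
time_s: 31.82
ee_pos: [0.6058, -0.1707, 0.2337]
tool_rot: [-3.137, -0.001, 1.492]
contact_force: [-0.1, -0.4, 0.5]
opening: 0.0783
grip_force: 0.0
```

```bash
python3 -c "
from h import *
look('w12',(.6064,-.1707),.118,.05,45)
print(proj(cam('wrist',get_state()),[.6064,-.1707,.012]))
cv2.imwrite('pics/s12.png',cv2.resize(eyes.snapshot('side')[130:370,200:520],None,fx=2.4,fy=2.4))"
```

```text
pred [319.31593786 242.06617573] blob [319.02155172 242.06896552] 232
[ 0.6062 -0.1707  0.118 ]
t 31.875 ee [ 0.6058 -0.1708  0.2336] rot [-3.137e+00 -1.000e-03  1.492e+00] shift [1.000e-04 1.600e-03 2.295e-01] turn [-0.0016 -0.0002  0.0003] rows 2.9377228154027337 0.027222450435232293
[[319.43338845 216.45839093]]
```

View pics/w12.png

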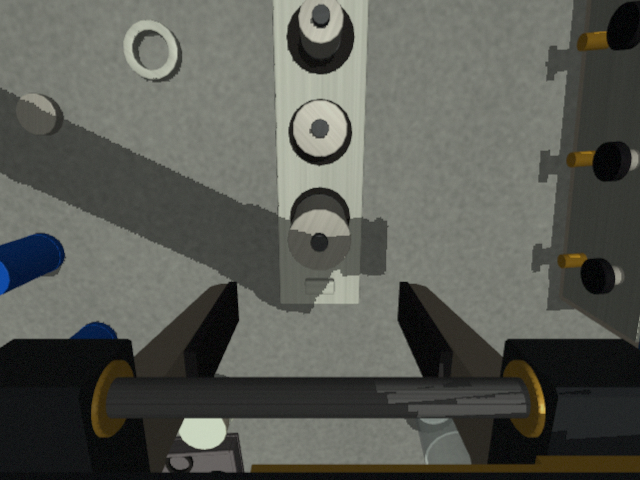

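View pics/s12.png

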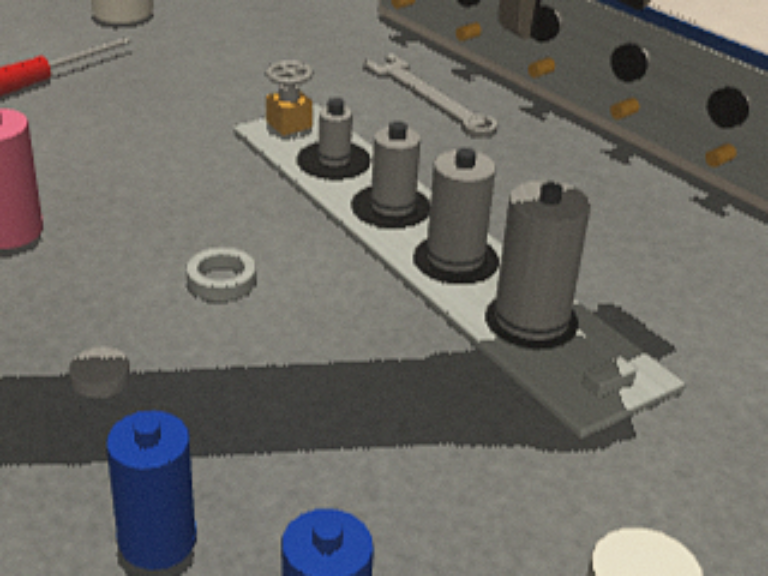

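All four cells stand centred on their pads in order of size (the side crop shows s beside the valve and xl at (540,260) at the far end). The ring is untouched and the gripper is clear.

```bash
python3 -c "
from rig import workorder
print(workorder.finish_job())"
```

```text
the job is handed in; nothing more can be done
None
```

The job is handed in at about 32 s: all four cells stand upright within about 2 mm of their pad centres by the wrist camera, smallest on pad_d by the valve through to largest on pad_a, with none knocked over and the clamp ring left where it lay.

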